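# Drop the neck rest to its lowest setting

## Robot

A 7-joint arm with a two-finger parallel gripper is mounted at the origin on a cart in front of the work surface, level with it; the furniture and walls round the work are solid. World frame = base frame: x ahead of the robot, y to its left, z up, the work surface at z = 0. Lengths are in m, angles in rad, forces in N, time in s.
With the tool pointing down it reaches from about 0.425 to 0.825 m from the base axis. Payload 3.6 kg.
Tool frame: the origin (TCP) lies at the very end of the fingers, on their centre line; the grasp point (between the pads) lies 19 mm behind it; z points along the fingers, y is the line along which they close (so a half turn about z gives the same grasp; the last joint's range is limited). The gripper opens to 93 mm and grips with 3 to 60 N. Pads are 15 mm wide; open, the fingers measure 128 mm over their backs; the gripper's body (75 mm by 188 mm) begins 65 mm behind the grasp point.
Start: joints at [-1.323, 0.615, -0.013, 1.423, 0.008, 1.103, -0.04], TCP at [0.176, 0.626, 0.19] pointing down, gripper open.
Joint ranges: [-3.12, 3.12], [-0.3, 2.06], [-1.34, 1.32], [0.26, 2.42], [-1.36, 4.5], [0.01, 1.98], [-2.84, 2.84]. Speed limits (rad/s): [2.79, 2.79, 3.14, 3.14, 3.14, 3.14, 3.14].

## Interface

Orientations are given as a unit quaternion [w, x, y, z].
In Python, from workcell import robot gives the robot as it stands.
- The arm moves only by the shell command python3 -m inch 'ROWS' [OPENING] [FORCE]. ROWS is JSON, one flat list of numbers, 4 for each row, row after row: the shift along the world's x, y, z in mm, then the turn about the world's z in rad. A call has exactly 10 rows; each row shifts and turns the commanded pose from where the row before left it; what a row does not reach is not made up. A row lasts 1/8 s, in which the tool goes at most 62.5 mm and 10.7 degrees, less where a joint would pass 70% of its speed; a pose out of reach is approached as far as the arm can. A call is refused whole if a number of a shift passes 62.5 or a number of a turn 0.188, either way. A call with a gripper value outside its range is refused whole. OPENING is the closure, from 0 (fully open) to 1 (shut), set as the call begins (- or left out, the last holds). The fingers move at their own pace and stop on an object; FORCE is the grip in N (left out, the last holds). Time passes only in rows, so rows that do not move let the fingers close, or fill a call up. It gives the time, the measured TCP pose, the force, the opening and the grip force at its end, in the units of the state.
- robot.sense(): the state, without advancing time (a new reading comes with each control period).
- robot.grab_frame(name): name is "side" or "top"; returns the picture (384x512x3 uint8, blue, green, red); there is no depth.
- robot.get_calibration(name): a dict with "mtx" (3x3 intrinsics, pixels), "position" and "rotation" of the camera in the world. Camera axes: x right, y down, z forward; pixel columns grow to the right and rows downward; lengths in m; the calibration is good to about 2 mm. A picture is of the moment at which its call begins. get_calibration takes no time and is no camera call.
- robot.close_job(): hands the job in; it is judged then, once.
The state is a dict: "time_s": time; "joint_pos": joint angles; "joint_velocities": joint speeds; "joint_torque": joint torques, N m; "tcp_pos": TCP position; "orientation": TCP orientation; "wrist_force": force on the tool from outside, world axes, zero at the start; "wrist_torque": the same for the moment, N m; "width": opening from 0.0 (shut) to 1.0 (fully open); "gripper_force": force on a finger pad.
Only numpy, scipy, OpenCV 4.12 (cv2) and the standard library are available. Lean on these libraries where they do the work, as an engineer would, in place of code of your own. Each camera call takes 0.05 s, during which the arm holds its last target. There are 200 camera calls.

## Task

The next guitar lies low on the towel, so bring the neck rest on the bench down to its lowest setting: press the red pad to throw the ratchet pawl free of the teeth, push the cork-covered bar of the arm all the way down onto its buffer, then press the green pad so that the pawl is back in the teeth. It is all done by pressing from above with the fingertips: do not raise the arm, and leave the loose things round the rest where they stand.

Things in the scene. Friction and masses are not known exactly. Their poses are not given: they have to be found in the camera images.
- neck_rest: Guitar neck rest, fixed to the bench: wooden base board 315 x 92 x 18 mm with two pairs of green steel brackets. Origin under the middle of the board, on the bench. Its x axis runs along the board from the pawl end (-x) to the cork-bar end (+x), y across the board, z up; the arm and the pawl both move in its x-z plane (y = 0).
- rest_arm (a joint): Hinge of the wooden arm about rest_pivot, rad. 0 = level, on the rubber buffer (hard stop, lowest setting); grows as the cork-bar end rises, upper stop 0.9; 0.55 to 0.78 at the start. Stiff: it stays where left and, pawl free, takes about 6 N down on the bar. With the pawl engaged it goes down by at most one tooth (0.16 rad), then stops dead; upward the pawl clicks over the teeth.
- pawl (a joint): Hinge of the pawl rocker about pawl_pivot, rad. 0 = nose in the teeth (0 to 0.07 while in or on the teeth), 0.5 = fully free; hard stops. A sprung detent changes sides at 0.25 and keeps it at the end it was pressed to. Red pad down: grows; green pad down: shrinks. About 2 N on the pad snaps it over (red: up to 8 N if the arm was first pushed hard against the pawl).
- rest_pivot (a point): Point on the arm's hinge axis, 100 mm above the bench, over the origin of neck_rest. The axis is the rest's y axis.
- cork_bar (a point): Middle of the axis of the cork-covered cross bar at the end of the arm: 28 mm in diameter, 74 mm long along the rest's y axis, between dark turned wooden ends of 37 mm diameter. It lies 131 mm from rest_pivot and moves on that arc, from about 180 to 201 mm above the bench at the start to 113 mm when the arm is down. The top of the cork is 14 mm above this point.
- pawl_pivot (a point): Point on the pawl's hinge axis, 100 mm from the origin of neck_rest towards -x, 136 mm above the bench; axis along the rest's y.
- release_pad (a point): Centre of the top face of the red pad (27 mm along the rest's x, 30 mm across) on the rocker end nearer the arm. 151 mm above the bench while the pawl is engaged, and about 16 mm lower when it is pressed fully free; press straight down.
- lock_pad (a point): Centre of the top face of the green pad (same size) on the rocker end farther from the arm, 64 mm from the red one. 135 mm above the bench while engaged, 151 mm while the pawl is free; press straight down by about 16 mm to put the pawl back in the teeth.
- rosewood_block: Loose offcut of reddish wood, 56 x 80 x 40 mm, origin under its middle. Not to be disturbed.
- glue_bottle: Loose white glue bottle with orange cap, 48 mm in diameter, 150 mm high, origin under its middle. Not to be disturbed.
- jar_pegs: Loose red jar with dark lid, 52 mm in diameter, 48 mm high, origin under its middle. Not to be disturbed.
- tuner_plate: Loose brass plate with three white tuner knobs, 54 x 113 x 17 mm, origin under its middle. Not to be disturbed.

How it is judged:
On the way, in this order (a step that is already met when the one before it is completed fails the run):
1. the pawl has been thrown free while the arm is still up (value of joint pawl above 0.36 rad and value of joint rest_arm above 0.3 rad), for 0.2 s.
2. the arm has been pushed down onto its buffer, the pawl still free (value of joint rest_arm below 0.035 rad and value of joint pawl above 0.36 rad), for 0.2 s.
At the end, for the whole second after the job is handed in: The arm lies level on its buffer (joint under 0.035 rad, 5 mm at the bar), the pawl is back in the teeth (joint under 0.05 rad), both are at rest, and each loose thing is within 20 mm of where it stood (value of joint rest_arm below 0.035 rad and value of joint pawl below 0.05 rad and velocity of joint rest_arm between -0.05 and 0.05 rad/s and velocity of joint pawl between -0.05 and 0.05 rad/s and distance of each of rosewood_block, glue_bottle, jar_pegs, tuner_plate from where it was at the start of the episode below 0.02 m); the robot touches nothing.
It fails at once if the arm is lifted higher instead of lowered (value of joint rest_arm above 0.82 rad).
It fails at once if a loose thing is lifted, knocked or shoved by more than 30 mm (distance of any of rosewood_block, glue_bottle, jar_pegs, tuner_plate from where it was at the start of the episode above 0.03 m).
It also fails if it takes over 51 s, if anything falls off the work surface, if the arm or the gripper's body presses on something with over 40 N, if the wrist force passes 120 N, or if a joint passes its speed limit or range.

## Working session

There is one attempt and no reset: what is moved stays moved. The work goes in short steps, Python scripts to look and compute and a shell command to move; the robot and the scene stay as the last step left them, time stands still between calls to the robot, and variables do not carry over. Pictures are saved under pics/ and viewed, at most 10 in all, crops included, and the job is handed in when it is done.

```bash
mkdir -p pics; python3 - <<'E'
from workcell import robot
import cv2
for n in("side","top"):
    cv2.imwrite(f"pics/{n}0.png",robot.grab_frame(n)); c=robot.get_calibration(n); print(n,c)
s=robot.sense(); print(s["time_s"],s["tcp_pos"],s["orientation"],s["wrist_force"],s["width"])
E
```

```text
side {'mtx': array([[471.45560748,   0.        , 241.18860288],
       [  0.        , 471.45560748, 191.66895825],
       [  0.        ,   0.        ,   1.        ]]), 'position': array([1.12280188, 0.10444522, 0.82072548]), 'rotation': array([-0.19369295,  0.52934015,  0.77475603, -0.28641775])}
top {'mtx': array([[468.01702667,   0.        , 251.57112807],
       [  0.        , 468.01702667, 189.5527281 ],
       [  0.        ,   0.        ,   1.        ]]), 'position': array([ 0.52034871, -0.14554257,  1.03691256]), 'rotation': array([ 0.03100395, -0.70474939,  0.70872144, -0.00899808])}
0.1 [0.17616932 0.62487566 0.18920897] [-1.43970169e-04  1.36948820e-01  9.90577461e-01 -1.13770783e-03] [ 0.18981178 -0.11577476 -0.06384564] 0.9983367088706663
```

View pics/side0.png

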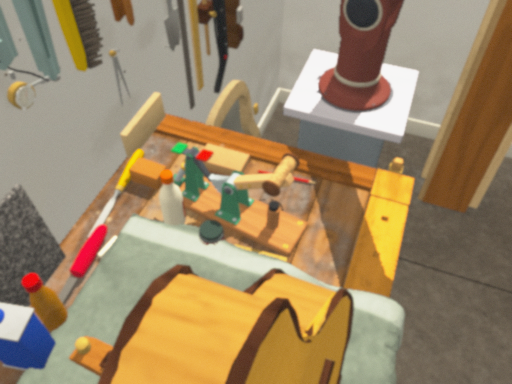

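View pics/top0.png

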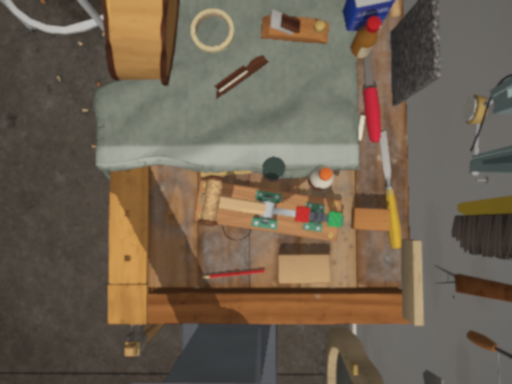

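The side view shows red at (204,155), green at (179,148) and the cork bar at about (286,175). The top view shows red at (303,214), green at (336,219), cork at (210,200) and the glue bottle cap at (326,174).

```bash
cat >h.py <<'E'
from workcell import robot
import cv2,numpy as np
from scipy.spatial.transform import Rotation as R
C={n:robot.get_calibration(n) for n in("side","top")}
def ray(n,p):
    c=C[n];q=c["rotation"];d=np.linalg.inv(c["mtx"])@[p[0],p[1],1]
    return c["position"],R.from_quat([q[1],q[2],q[3],q[0]]).apply(d)
def plane(n,p,z):
    o,d=ray(n,p);return o+d*(z-o[2])/d[2]
def tri(a,b):
    (o,d),(p,e)=ray("side",a),ray("top",b)
    t=np.linalg.lstsq(np.c_[d,-e],p-o,rcond=None)[0];x,y=o+d*t[0],p+e*t[1]
    return (x+y)/2,np.linalg.norm(x-y)
def blob(im,col,c,r=14):
    h=cv2.cvtColor(im,cv2.COLOR_BGR2HSV)
    m=cv2.inRange(h,(50,150,70),(75,255,255)) if col=="g" else cv2.inRange(h,(0,190,110),(7,255,255))|cv2.inRange(h,(173,190,110),(180,255,255))
    k=np.zeros_like(m);cv2.circle(k,c,r,255,-1);m&=k
    M=cv2.moments(m,True);return (M["m10"]/M["m00"],M["m01"]/M["m00"]),M["m00"]
E
python3 - <<'E'
from h import *
S,T=cv2.imread("pics/side0.png"),cv2.imread("pics/top0.png")
P={}
for col,a,b,z in(("r",(204,155),(303,214),.151),("g",(179,148),(336,219),.135)):
    (p,n),(q,m)=blob(S,col,a),blob(T,col,b); print(col,p,n,q,m)
    x,e=tri(p,q);print(" tri",x.round(3),round(e,4),"side",plane("side",p,z).round(3),"top",plane("top",q,z).round(3));P[col]=plane("top",q,z)
print("cork",tri((286,175),(210,200)))
for z in(.18,.19,.2):print(plane("top",(210,200),z).round(3))
u=P["r"]-P["g"];print(np.hypot(*u[:2]),np.degrees(np.arctan2(u[1],u[0])))
print("bottle",plane("top",(326,174),.15).round(3))
a=cv2.resize(S[130:260,130:330],None,fx=4,fy=4,interpolation=2)[:, :800];b=cv2.resize(T[160:250,190:355],None,fx=4,fy=4,interpolation=2)
cv2.imwrite("pics/s1.png",a);cv2.imwrite("pics/t1.png",b)
E
```

```text
r (204.0810810810811, 154.9009009009009) 111.0 (302.2164179104478, 213.8134328358209) 134.0
 tri [ 0.524 -0.213  0.146] 0.0012 side [ 0.529 -0.21   0.151] top [ 0.524 -0.213  0.151]
g (179.06666666666666, 147.84444444444443) 90.0 (334.42857142857144, 217.91071428571428) 56.0
 tri [ 0.516 -0.275  0.136] 0.0019 side [ 0.514 -0.275  0.135] top [ 0.516 -0.276  0.135]
cork (array([ 0.54883212, -0.03837271,  0.17965885]), np.float64(0.008522732192786738))
[ 0.55  -0.042  0.18 ]
[ 0.55  -0.044  0.19 ]
[ 0.55  -0.045  0.2  ]
0.06313072848899384 82.66316687983402
bottle [ 0.599 -0.259  0.15 ]
```

View pics/s1.png

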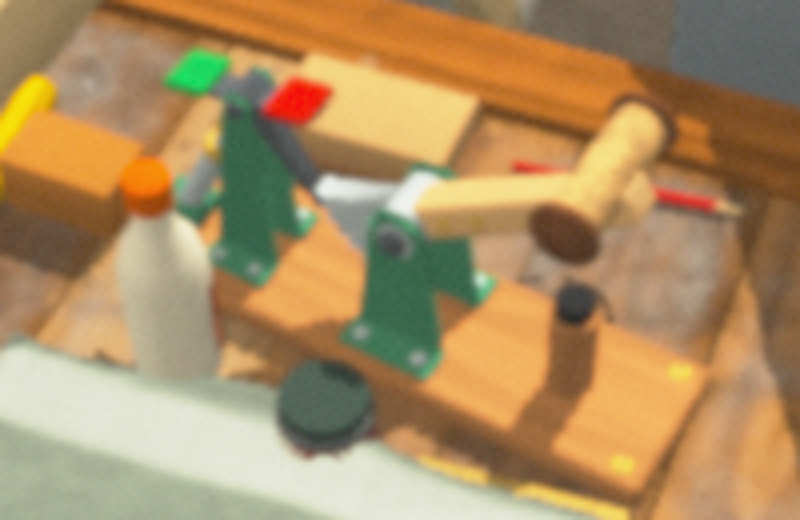

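View pics/t1.png

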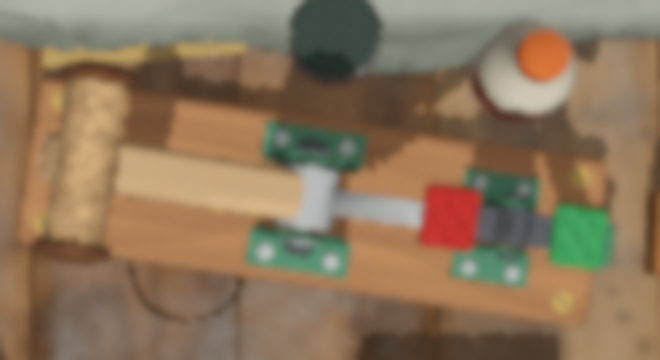

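Everything checks out. Red is at (0.525, -0.213), green at (0.516, -0.276), and their 63 mm spacing matches the given 64 mm. The rest axis is at 82.7°. Cork is at about (0.547, -0.044, 0.182), so rest_arm is about 0.57. I'll close the fingers, turn about -1.42 rad so they lie across the rest, and go high around to the red pad.

```bash
python3 -m inch '[0,0,40,0, 0,0,40,0, 0,0,40,0, 43,-46,0,-0.142, 43,-46,0,-0.142, 43,-46,0,-0.142, 43,-46,0,-0.142, 43,-46,0,-0.142, 43,-46,0,-0.142, 43,-46,0,-0.142]' 1 30; python3 -m inch '[5,-51,0,-0.142, 5,-51,0,-0.142, 5,-51,0,-0.142, 5,-51,0,0, 5,-51,0,0, 5,-51,0,0, 5,-51,0,0, 5,-51,0,0, 5,-51,0,0, 0,-50,0,0]'
```

```text
time_s: 1.35
tcp_pos: [0.4759, 0.3044, 0.31]
orientation: [-0.0, 0.594, 0.804, -0.0]
wrist_force: [0.2, 0.8, -0.0]
width: 0.012
gripper_force: 0.0
time_s: 2.6
tcp_pos: [0.5201, -0.2042, 0.3096]
orientation: [-0.001, 0.749, 0.662, -0.0]
wrist_force: [0.5, 0.7, 0.5]
width: 0.009
gripper_force: 0.0
```

```bash
python3 -m inch '[4,-8,0,0, 0,0,-30,0, 0,0,-30,0, 0,0,-30,0, 0,0,-25,0, 0,0,-15,0, 0,0,-10,0, 0,0,0,0, 0,0,0,0, 0,0,0,0]'; python3 - <<'E'
from h import *
a=robot.grab_frame("side");b=robot.grab_frame("top");print(robot.sense()["tcp_pos"])
cv2.imwrite("pics/m2.png",np.vstack([cv2.resize(x,None,fx=4,fy=4,interpolation=2)[:300] for x in(a[115:190,130:330],b[165:240,190:390])]))
E
```

```text
time_s: 3.85
tcp_pos: [0.5246, -0.2113, 0.171]
orientation: [0.001, 0.75, 0.662, 0.0]
wrist_force: [0.5, 0.6, -0.0]
width: 0.004
gripper_force: 0.0
[ 0.52442708 -0.21118791  0.17079881]
```

View pics/m2.png

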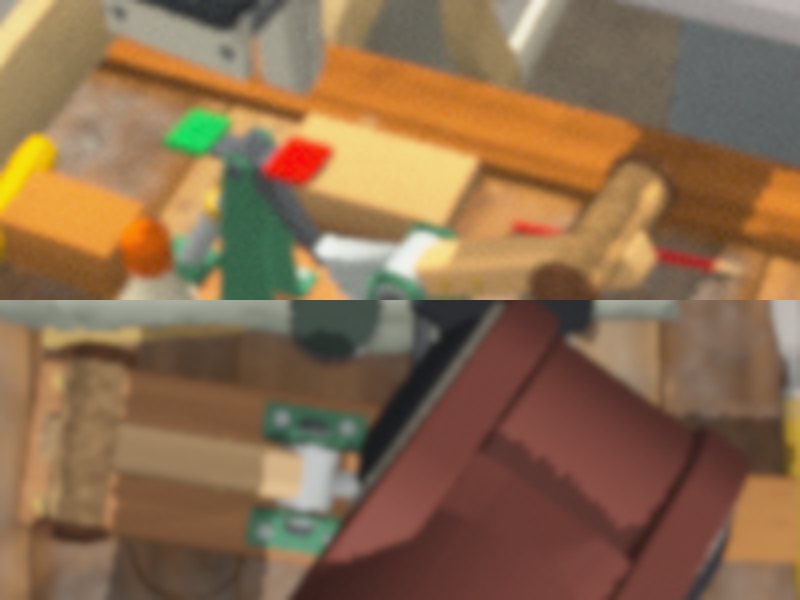

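The side half shows a grey finger ending near (205,137), above the red pad at (204,155). The arm hides the pads in the top half. I'll check the TCP projection before pressing.

```bash
python3 - <<'E'
from h import *
c=C["side"];q=c["rotation"];r=R.from_quat([q[1],q[2],q[3],q[0]])
t=robot.sense()["tcp_pos"]
for p in(t,t-[0,0,.02]):
    v=c["mtx"]@r.inv().apply(p-c["position"]);print(v[:2]/v[2])
f=robot.grab_frame("side");cv2.imwrite("pics/m3.png",cv2.resize(f[70:180,140:290],None,fx=5,fy=5,interpolation=2))
E
```

```text
[203.83770924 146.26326983]
[204.4693204  153.46015745]
```

View pics/m3.png

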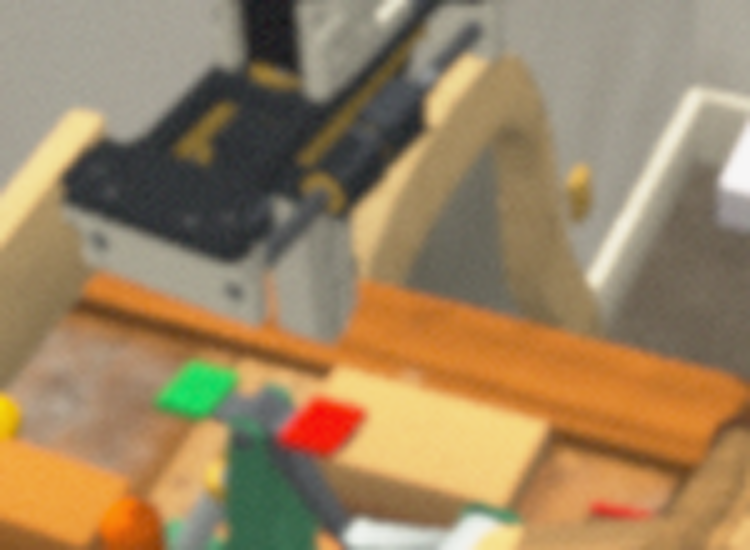

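The finger tip appears about 9 px higher than the TCP projection, so I'll descend gently and watch the force.

```bash
python3 -m inch '[0,-1,-4,0, 0,-1,-4,0, 0,0,-4,0, 0,0,-3,0, 0,0,-2,0, 0,0,-2,0, 0,0,-1,0, 0,0,-1,0, 0,0,0,0, 0,0,0,0]'; python3 - <<'E'
from h import *
f=robot.grab_frame("side");print(blob(f,"r",(204,155)));cv2.imwrite("pics/m4.png",cv2.resize(f[100:190,150:270],None,fx=6,fy=6,interpolation=2))
E
```

```text
time_s: 5.25
tcp_pos: [0.5242, -0.213, 0.1493]
orientation: [0.0, 0.75, 0.662, 0.0]
wrist_force: [0.5, -0.2, 0.3]
width: 0.004
gripper_force: 0.0
((204.12844036697248, 154.8165137614679), 109.0)
```

View pics/m4.png

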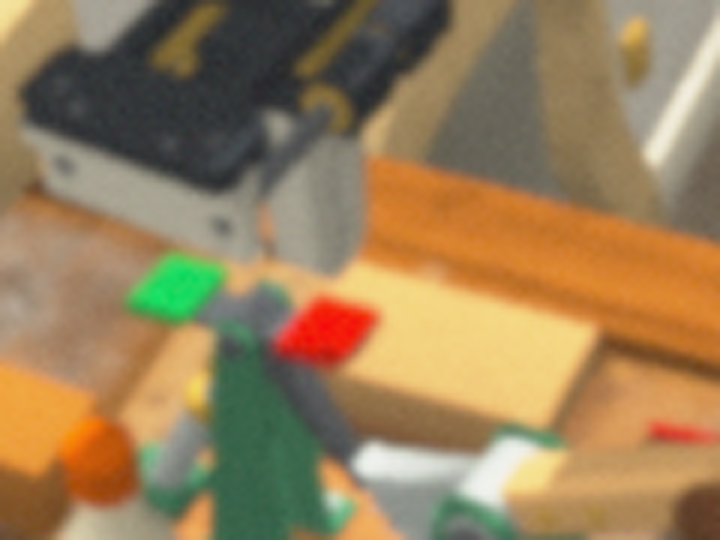

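```bash
python3 - <<'E'
from h import *
c=C["side"];q=c["rotation"];r=R.from_quat([q[1],q[2],q[3],q[0]])
t=robot.sense()["tcp_pos"];a=np.array([.992,-.122,0]);b=np.array([.122,.992,0]);k=np.array([0,0,1])
def pr(p):
    v=c["mtx"]@r.inv().apply(p-c["position"]);return ((v[:2]/v[2]-[150,100])*6).round()
print("tcp",pr(t),"near corner tip",pr(t+a*.017+b*.0075),pr(t+a*.017-b*.0075),"finger root",pr(t+k*.084))
for s in(1,-1):
  for w in(1,-1):print("body",s,w,pr(t+a*.094*s+b*.0375*w+k*.084))
print("x-20mm",pr(t-a*.02)-pr(t),"z+20",pr(t+k*.02)-pr(t))
E
```

```text
tcp [322. 322.] near corner tip [315. 362.] [277. 346.] finger root [305. 131.]
body 1 1 [246. 362.]
body 1 -1 [ 32. 277.]
body -1 1 [554.  -1.]
body -1 -1 [357. -68.]
x-20mm [ 31. -37.] z+20 [ -3. -43.]
```

The pad is still fully visible and there is no contact force. Both the body and the tip image about 30 mm higher than the reported TCP implies, so I'll keep going down gently until contact.

```bash
python3 -m inch '[1,0,-3,0, 1,0,-3,0, 1,0,-3,0, 1,0,-3,0, 0,0,-2,0, 0,0,-1,0, 0,0,0,0, 0,0,0,0, 0,0,0,0, 0,0,0,0]'; python3 - <<'E'
from h import *
f=robot.grab_frame("side");print(blob(f,"r",(204,155)));cv2.imwrite("pics/m5.png",cv2.resize(f[100:190,150:270],None,fx=6,fy=6,interpolation=2))
E
```

```text
time_s: 6.55
tcp_pos: [0.5281, -0.213, 0.1343]
orientation: [0.0, 0.75, 0.662, 0.0]
wrist_force: [-1.2, 0.3, -0.4]
width: 0.004
gripper_force: 0.0
((204.2948717948718, 155.82051282051282), 78.0)
```

View pics/m5.png

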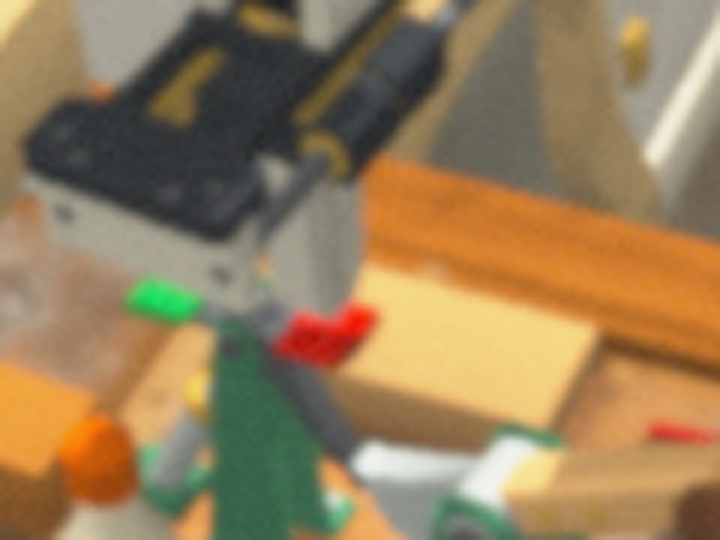

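Tip is just above the red pad and starts to cover its far edge (crop (330,310)); carry on pressing.

```bash
python3 -m inch '[0,0,-2,0, 0,0,-2,0, 0,0,-2,0, 0,0,-2,0, 0,0,-2,0, 0,0,-2,0, 0,0,0,0, 0,0,0,0, 0,0,0,0, 0,0,0,0]'; python3 - <<'E'
from h import *
f=robot.grab_frame("side");cv2.imwrite("pics/m6.png",cv2.resize(f[100:190,150:270],None,fx=6,fy=6,interpolation=2))
for cc,p in(("r",(204,155)),("g",(179,148))):
    print(cc,blob(f,cc,p))
E
```

```text
time_s: 7.85
tcp_pos: [0.5281, -0.213, 0.1223]
orientation: [0.0, 0.75, 0.662, 0.0]
wrist_force: [-0.6, 0.3, 0.8]
width: 0.005
gripper_force: 0.5
r ((201.88888888888889, 158.33333333333334), 18.0)Traceback (most recent call last):
  File "<stdin>", line 4, in <module>
  File "h.py", line 18, in blob
    M=cv2.moments(m,True);return (M["m10"]/M["m00"],M["m01"]/M["m00"]),M["m00"]
                                  ~~~~~~~~^~~~~~~~~
ZeroDivisionError: float division by zero
```

View pics/m6.png

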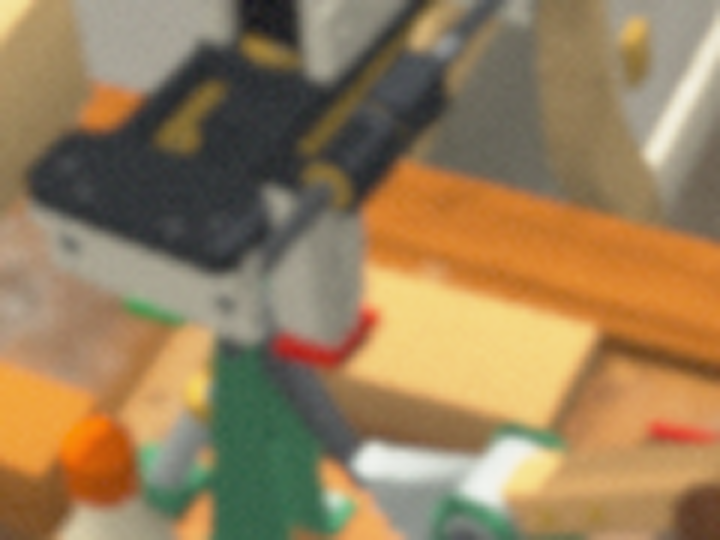

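The fingertip now sits on the red pad, with the pad's near edge showing at crop (310,358). Pressing on.

```bash
python3 -m inch '[0,0,-2,0, 0,0,-2,0, 0,0,-2,0, 0,0,-2,0, 0,0,-2,0, 0,0,-2,0, 0,0,0,0, 0,0,0,0, 0,0,0,0, 0,0,0,0]'
```

```text
time_s: 9.15
tcp_pos: [0.5281, -0.2131, 0.1103]
orientation: [-0.0, 0.75, 0.662, -0.0]
wrist_force: [0.5, 0.4, -0.2]
width: 0.007
gripper_force: 0.0
```

```bash
python3 -m inch '[0,0,-2,0, 0,0,-2,0, 0,0,-2,0, 0,0,0,0, 0,0,0,0, 0,0,15,0, 0,0,25,0, 0,0,25,0, 0,0,0,0, 0,0,0,0]';python3 - <<'E'
from h import *
f=robot.grab_frame("side")
for cc,p,z in(("r",(204,160),.135),("g",(179,143),.151)):
    b,n=blob(f,cc,p);print(cc,b,n,plane("side",b,z))
E
```

```text
time_s: 10.4
tcp_pos: [0.5275, -0.2125, 0.1682]
orientation: [-0.001, 0.749, 0.662, -0.0]
wrist_force: [-0.7, 0.1, 0.7]
width: 0.006
gripper_force: 0.0
r (204.97619047619048, 160.22222222222223) 126.0 [ 0.52761384 -0.20970417  0.135     ]
g (179.41525423728814, 143.23728813559322) 118.0 [ 0.51618999 -0.27109833  0.151     ]
```

The pawl is free: red dropped about 15 mm, green rose, and both heights fit. Now up and over to the cork bar at (0.547, -0.044).

```bash
python3 -m inch '[0,0,30,0, 0,0,30,0, 5,42,0,0, 5,42,0,0, 5,42,0,0, 5,42,0,0, 0,0,-20,0, 0,0,-20,0, 0,0,0,0, 0,0,0,0]';python3 - <<'E'
from h import *
f=robot.grab_frame("side");cv2.imwrite("pics/m7.png",cv2.resize(f[100:250,180:340],None,fx=4,fy=4,interpolation=2))
E
```

```text
time_s: 11.7
tcp_pos: [0.5482, -0.0453, 0.1893]
orientation: [-0.0, 0.75, 0.662, -0.0]
wrist_force: [0.4, -1.1, -0.6]
width: 0.005
gripper_force: 0.0
```

View pics/m7.png

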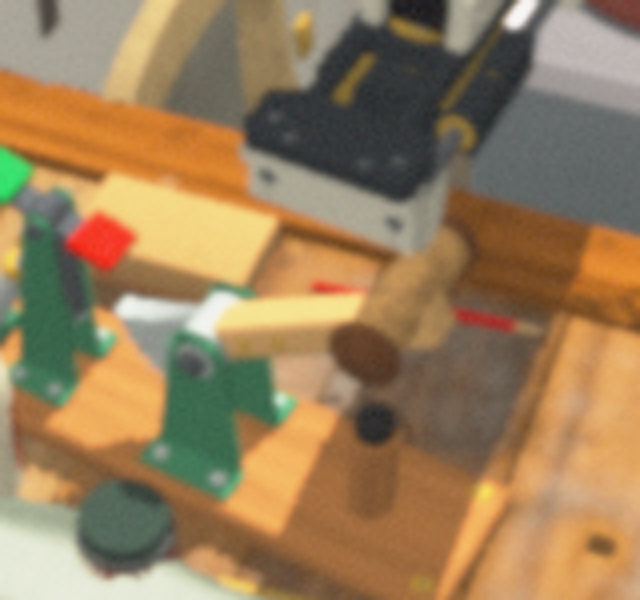

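The finger is mostly hidden behind the body plate; the bar's far end is near crop (455,240). I'll get the finger tip numerically from its grey pixels.

```bash
python3 - <<'E'
from h import *
f=robot.grab_frame("side");h=cv2.cvtColor(cv2.GaussianBlur(f,(3,3),0),cv2.COLOR_BGR2HSV)
for y in range(134,174):print(y,''.join('#' if s<65 and v>90 else ('.' if v>70 else 'x') for s,v in h[y,264:312,1:]))
c=C["side"];q=c["rotation"];r=R.from_quat([q[1],q[2],q[3],q[0]])
for p in([.547,-.044,.196],[.547-.04,-.04,.196],[.547+.04,-.05,.196],robot.sense()["tcp_pos"]+[0,0,.028]):
    v=c["mtx"]@r.inv().apply(p-c["position"]);print((v[:2]/v[2]).round(1))
E
```

```text
134 xxxxxxxxxxxxxxxxxxxxxxxxx.###.#.....x..#########
135 xxxxxxxxxxxxxxxxxxxxxxxxx.....#.......##########
136 xxxxxxxxxxxxxxxxxxxxxxxxx............###########
137 xxxxxxxxxxxxxxxxxxxxxxxxx.....#......###########
138 xxxxxxxxxxxxxxxxxxxxxxxxx.....##....############
139 xxxxxxx.xxxxxx...xxxxxxxx...####################
140 xxxxxx...xxxxx...xxxxxxxx...####################
141 xxxxxx...xxxxxxxxxxxxxxxx..#####################
142 xxxxxxxxxxxxxxxxxxxxxxxx..######################
143 xxxxxxxxxxxxxxxxxxxxxxxx.#######################
144 ..xxxxxxxxxxxxxxxxxxxxx.########################
145 ###..xxxxxxxxxxxxxxxx..######..#################
146 ######..xxxxxxxxxxxx.#######.....###############
147 ########..xxxxxxxxx.#######.......##############
148 ###########..xxxxxx.#######.........############
149 ##############....#########.............########
150 ###########################.................####
151 ##########################......................
152 ##########################......................
153 ##########################......................
154 ##########################..........
[... 375 characters left out ...]
........
162 .................##.............................
163 ................................................
164 ................................................
165 ................................................
166 ................................................
167 ................................................
168 ................................................
169 ................................................
170 ................................................
171 ................................................
172 ................................................
173 ................................................
[281.6 167.5]
[290.4 153.6]
[271.4 182. ]
[281.4 159.5]
```

The finger is hidden behind the body plate: TCP plus the 28 mm offset projects to (281,159), behind it. That agrees with it being over the bar. Down to contact.

```bash
python3 -m inch '[0,1,-5,0, 0,0,-5,0, 0,0,-4,0, 0,0,-3,0, 0,0,-3,0, 0,1,-3,0, 0,1,-3,0, 0,1,-2,0, 0,0,0,0, 0,0,0,0]'
```

```text
time_s: 13.05
tcp_pos: [0.5489, -0.0391, 0.1621]
orientation: [-0.0, 0.749, 0.662, 0.002]
wrist_force: [-0.7, 1.7, 5.1]
width: 0.001
gripper_force: 2.6
```

Contact at 5 N. I'll follow the arc down.

```bash
python3 -m inch '[0,3,-5,0, 0,3,-5,0, 0,3,-5,0, 0,2,-5,0, 0,2,-5,0, 0,2,-5,0, 0,2,-5,0, 1,1,-5,0, 0,1,-5,0, 0,1,-5,0]'; python3 -m inch '[0,1,-3,0, 0,0,-3,0, 0,0,-3,0, 0,0,-2,0, 0,0,0,0, 0,0,0,0, 0,0,0,0, 0,0,0,0, 0,0,0,0, 0,0,0,0]'
```

```text
time_s: 14.3
tcp_pos: [0.5516, -0.0177, 0.1124]
orientation: [0.0, 0.749, 0.663, 0.003]
wrist_force: [1.2, 3.8, 5.9]
width: 0.007
gripper_force: 2.7
time_s: 15.55
tcp_pos: [0.5486, -0.0208, 0.1]
orientation: [0.0, 0.75, 0.662, -0.001]
wrist_force: [0.7, -0.1, 1.0]
width: 0.007
gripper_force: 0.5
```

```bash
python3 -m inch '[0,0,-1,0, 0,0,-1,0, 0,0,-1,0, 0,0,-1,0, 0,0,-1,0, 0,0,-1,0, 0,0,0,0, 0,0,0,0, 0,0,0,0, 0,0,0,0]'
```

```text
time_s: 16.8
tcp_pos: [0.5489, -0.0205, 0.0982]
orientation: [-0.0, 0.75, 0.662, 0.001]
wrist_force: [-6.6, 0.4, 25.5]
width: 0.006
gripper_force: 13.0
```

Hard stop on the buffer: 25 N at TCP z 0.098, 67 mm of travel against 68 expected. Lift and move over the green pad.

```bash
python3 -m inch '[0,0,20,0, 0,0,40,0, 0,0,40,0, -5,-42,0,0, -5,-42,0,0, -5,-42,0,0, -5,-42,0,0, -5,-42,0,0, -4,-42,0,0, 0,0,0,0]';python3 - <<'E'
from h import *
f=robot.grab_frame("side")
for cc,p,z in(("r",(204,160),.135),("g",(179,143),.151)):
    b,n=blob(f,cc,p);print(cc,b,n,plane("side",b,z))
E
```

```text
time_s: 18.05
tcp_pos: [0.5175, -0.2763, 0.1937]
orientation: [-0.0, 0.752, 0.659, -0.002]
wrist_force: [-0.2, 1.3, -1.4]
width: 0.005
gripper_force: 0.0
r (204.8, 160.104) 125.0 [ 0.52743806 -0.21017472  0.135     ]
g (179.40833333333333, 143.25) 120.0 [ 0.51622887 -0.27109491  0.151     ]
```

```bash
python3 -m inch '[2,0,-15,0, 0,1,-15,0, 0,0,-15,0, 0,0,-10,0, 0,0,-5,0, 0,0,-3,0, 0,0,-3,0, 0,0,-3,0, 0,0,-3,0, 0,0,0,0]'; python3 -m inch '[0,0,-2,0, 0,0,-2,0, 0,0,-2,0, 0,0,-2,0, 0,0,-2,0, 0,0,-2,0, 0,0,-2,0, 0,0,-2,0, 0,0,0,0, 0,0,0,0]'
```

```text
time_s: 19.35
tcp_pos: [0.5222, -0.2719, 0.1227]
orientation: [0.001, 0.75, 0.662, -0.0]
wrist_force: [0.3, -0.6, 2.8]
width: 0.006
gripper_force: 1.0
time_s: 20.6
tcp_pos: [0.5221, -0.2699, 0.1096]
orientation: [-0.001, 0.749, 0.662, 0.001]
wrist_force: [-3.9, 4.2, 20.3]
width: 0.001
gripper_force: 10.2
```

```bash
python3 -m inch '[0,0,10,0, 0,0,30,0, 0,0,40,0, -20,0,40,0, -30,0,40,0, -30,0,40,0, 0,0,0,0, 0,0,0,0, 0,0,0,0, 0,0,0,0]';python3 - <<'E'
from h import *
f=robot.grab_frame("side")
for cc,p,z in(("r",(204,155),.151),("g",(179,148),.135)):
    b,n=blob(f,cc,p);print(cc,b,n,plane("side",b,z))
S=cv2.imread("pics/side0.png")
# bar: dark brown near end disc
h=cv2.cvtColor(cv2.GaussianBlur(f,(3,3),0),cv2.COLOR_BGR2HSV)
cv2.imwrite("pics/end.png",f)
c=C["side"];q=c["rotation"];r=R.from_quat([q[1],q[2],q[3],q[0]])
for s in(1,-1):
    p=np.array([.550,-.0155,.113])+s*.045*np.array([.992,-.128,0])
    v=c["mtx"]@r.inv().apply(p-c["position"]);print("expected end",(v[:2]/v[2]).round(1))
m=cv2.inRange(h,(0,60,20),(15,255,105));k=np.zeros_like(m);k[170:235,255:315]=255;m&=k
n,l,st,ce=cv2.connectedComponentsWithStats(m)
print([(st[i].tolist(),ce[i].round(1).tolist()) for i in range(1,n) if st[i][4]>25])
E
```

```text
time_s: 21.85
tcp_pos: [0.4423, -0.2704, 0.3049]
orientation: [-0.001, 0.749, 0.662, -0.001]
wrist_force: [-0.1, 0.9, -0.2]
width: 0.005
gripper_force: 0.0
r (203.6728971962617, 154.15887850467288) 107.0 [ 0.52698832 -0.2117676   0.151     ]
g (179.15853658536585, 148.4878048780488) 82.0 [ 0.51601884 -0.27360222  0.135     ]
expected end [282.5 218.2]
expected end [302.  186.6]
[([274, 170, 12, 3, 26], [279.8, 170.7]), ([290, 170, 20, 7, 82], [299.1, 172.4]), ([266, 177, 15, 12, 64], [271.8, 181.6]), ([282, 186, 6, 8, 33], [284.5, 189.4]), ([269, 207, 20, 17, 136], [279.5, 216.6])]
```

The pawl pads are back at their engaged positions. The bar's end disc is at (279.5,216.6), against (282.5,218.2) predicted for a level arm. The robot is clear, so I'll hand in.

```bash
python3 -c "
from workcell import robot
print(robot.close_job())"
```

```text
the job is handed in; nothing more can be done
None
```

The job is handed in at about 22 s of the 51 s: I threw the pawl free, pushed the arm down to a 25 N hard stop on its buffer, and re-engaged the pawl. The last side picture agrees with both end positions, but I took no final measurement of the loose things, and the hand-in gave no verdict.

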